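# Unlock the hand stamp and poise it over the tile

### The arm

A 6-joint arm with a two-finger parallel gripper is mounted at the origin on a cart in front of the work surface, level with it; the furniture and walls round the work are solid. World frame = base frame: x ahead of the robot, y to its left, z up, the work surface at z = 0. Lengths are in m, angles in rad, forces in N, time in s.
With the tool pointing down it reaches from about 0.225 to 0.875 m from the base axis. Payload 3.4 kg.
Tool frame: the origin (TCP) lies on the centre line of the jaws, within the pads' length; the fingertips stand 22 mm ahead of it and the grasp point (between the pads) lies 3 mm ahead of it; z points along the fingers, y is the line along which they close (so a half turn about z gives the same grasp; the last joint's range is limited). The gripper opens to 85 mm and grips with 20 to 120 N. Pads are 22 mm wide; open, the fingers measure 114 mm over their backs; the gripper's body (76 mm by 85 mm) begins 54 mm behind the grasp point. The pads swing forward as they close: fully open they stand 13 mm farther back than shut.
Start: joints at [1.106, 0.276, 1.505, -0, 1.361, -0.121], TCP at [0.194, 0.541, 0.253] pointing down, gripper open.
Joint ranges: [-2.89, 2.89], [-0.75, 2.08], [0.22, 2.7], [-1.18, 4.32], [0.11, 2.71], [-2.7, 2.7]. Speed limits (rad/s): [2.57, 2.57, 3.14, 3.14, 3.14, 3.14].

### API

Orientations are given as a unit quaternion [w, x, y, z].
In Python, from rig import manip gives the robot as it stands.
- The arm moves only by the shell command python3 steer.py 'ROWS' [OPENING] [FORCE]. ROWS is a JSON object whose key "moves" holds a list of rows, 1 to 5 of them, each of 4 numbers: dx, dy, dz in units of 25 mm, then a turn about the tool's z in units of 0.05 rad; each row shifts and turns the commanded pose from where the row before left it, along the tool's axes as they then stand; what a row does not reach is not made up. A row lasts 1/12 s, in which the tool goes at most 0.0417 m and 0.125 rad, less where a joint would pass 70% of its speed; a pose out of reach is approached as far as the arm can. OPENING is the finger opening in m, set as the command begins (- or left out keeps the last). The fingers move at their own pace and stop on an object; FORCE is the grip in N (left out, the last holds). Time passes only in rows, so rows that do not move let the fingers close. It prints the time, the measured TCP pose, the force, the opening and the grip force at its end. Input that does not fit is refused with a message, and nothing moves.
- manip.get_state(): the state, without advancing time (a new reading comes with each control period).
- manip.get_image(name): name is "side" or "top"; returns a dict with "img" (400x640x3 uint8, red, green, blue), "camera_matrix" (3x3 intrinsics, pixels), "T" (4x4, takes a point from camera to world coordinates). Camera axes: x right, y down, z forward; pixel columns grow to the right and rows downward; lengths in m; the calibration is good to about 2 mm. A picture is of the moment at which its call begins. There is no depth.
- manip.sign_off(): hands the job in; it is judged then, once.
The state is a dict: "clock": time; "qpos": joint angles; "qd": joint speeds; "effort": joint torques, N m; "position": TCP position; "ee_rot": TCP orientation; "contact_force": force on the tool from outside, world axes, zero at the start; "moment": the same for the moment, N m; "width": finger opening in m; "gripper_force": force on a finger pad.
Only numpy, scipy, OpenCV 4.12 (cv2) and the standard library are available. Lean on these libraries where they do the work, as an engineer would, in place of code of your own. Each camera call takes 0.05 s, during which the arm holds its last target. There are 200 camera calls.

### The job

Turn the hand stamp in its twist-lock holder until its bar handle lies along the slot, lift it out and carry it over the row of pots without disturbing them. Hold it upright and still about one centimetre above the tile, centred over the sunken panel with its bar along the panel's long side, so that the potter can check the position before stamping: the stamp must never touch the tile or its jig. Finish while still holding it there; do not put it down or let go.

Things in the scene. Friction and masses are not known exactly. Their poses are not given: they have to be found in the camera images.
- stamp: Hand stamp, 0.12 kg, 72 mm high, loose in the holder. Bottom: flat plate 56 x 22 x 8 mm (rubber, dark wood); a round stem 16 mm thick; top: pale wooden bar handle 50 mm long, 16 mm thick, 44 to 72 mm above the underside, parallel to the plate's long side. Grip the bar across its 16 mm. Origin: centre of the underside. x along bar and plate, z up the stem. A half turn makes no difference.
- holder: Fixed wooden block 94 x 94 mm; origin under its centre on the table. Inner floor 6 mm up bears the stamp, centred within 3 mm, 3 mm play in z. Steel cover, top 23 mm up, slot 64 (x) x 30 mm (y); stamp lifts out only with bar along x. Bar starts 0.75-1.4 rad counterclockwise of x; turn it back clockwise (light friction); inner stops 13.5 mm off the x axis bar the other way and 0.1 rad past x.
- tile_jig: Fixed wooden jig board 150 (x) x 120 (y) x 12 mm; on it, between four lower dark fences, a bisque tile 110 x 80 x 10 mm, upper face 22 mm above the table, with a sunken panel 72 (x) x 38 mm (y), 3 mm deep, in its middle. Origin: centre of the board's underside. Holder and jig stand either side of the row of pots (along x, near y = 0), either one left.
- panel (a point): Centre of the tile's sunken panel, at the height of the tile's upper face (22 mm above the table); x along the long side of the panel, z up. The panel looks the same after a half turn.
- cup_a: Bisque cup, 83 mm wide, 83 mm high, one of the five loose pots that stand upright in a row between the holder and the tile jig, about 100 mm apart; which stands where varies; leave it alone; origin: centre of its underside
- pot_b: Low bisque pot, 80 mm wide, 44 mm high, one of the five loose pots that stand upright in a row between the holder and the tile jig, about 100 mm apart; which stands where varies; leave it alone; origin: centre of its underside
- cup_c: Bisque cup, 86 mm wide, 89 mm high, one of the five loose pots that stand upright in a row between the holder and the tile jig, about 100 mm apart; which stands where varies; leave it alone; origin: centre of its underside
- jar_d: Grey dish, 90 mm wide, 48 mm high, one of the five loose pots that stand upright in a row between the holder and the tile jig, about 100 mm apart; which stands where varies; leave it alone; origin: centre of its underside
- cup_e: Bisque cup, 83 mm wide, 89 mm high, one of the five loose pots that stand upright in a row between the holder and the tile jig, about 100 mm apart; which stands where varies; leave it alone; origin: centre of its underside

How it is judged:
On the way:
1. the stamp is turned free and lifted out of the holder (z of stamp in the frame of holder above 0.04 m), for 0.2 s.
At the end, for the whole second after the job is handed in: Stamp held still and upright (0.1 rad), its underside 3 to 20 mm above the tile's face, its centre within 7 mm of the panel's centre, bar within 0.12 rad of the panel's long side, touching neither tile nor jig; each pot upright and within 20 mm of its start (horizontal distance between stamp and panel below 0.007 m and z of stamp in the frame of panel between 0.003 and 0.02 m and angle between the x axis of stamp and the x axis of panel, either way round below 0.12 rad and angle between stamp's own z axis and vertical below 0.1 rad and linear speed of stamp below 0.02 m/s and angular speed of stamp below 0.2 rad/s and contact force between the fingers and stamp above 2 N and contact force between stamp and tile_jig below 0.05 N and distance of each of cup_a, pot_b, cup_c, jar_d, cup_e from where it was at the start of the episode below 0.02 m and angle between each of cup_a, pot_b, cup_c, jar_d, cup_e's own z axis and vertical below 0.3 rad); the arm keeps its last pose, push and grip.
It fails at once if the stamp touches the tile or its jig (contact force between stamp and tile_jig above 0.3 N).
It fails at once if a pot of the row is pushed away by more than 20 mm or tipped (distance of any of cup_a, pot_b, cup_c, jar_d, cup_e from where it was at the start of the episode above 0.02 m or angle between any of cup_a, pot_b, cup_c, jar_d, cup_e's own z axis and vertical above 0.3 rad).
It also fails if it takes over 56 s, if anything falls off the work surface, if the arm or the gripper's body presses on something with over 40 N, if the wrist force passes 120 N, or if a joint passes its speed limit or range.

## Working session

There is one attempt and no reset: what is moved stays moved. The work goes in short steps, Python scripts to look and compute and a shell command to move; the robot and the scene stay as the last step left them, time stands still between calls to the robot, and variables do not carry over. Pictures are saved under pics/ and viewed, at most 10 in all, crops included, and the job is handed in when it is done.

```bash
ls; mkdir -p pics; cat > h.py <<'E'
import numpy as np, cv2, json
from rig import manip
def snap(n,f):
    d=manip.get_image(n); cv2.imwrite('pics/'+f,d['img'][:,:,::-1]); np.savez('pics/'+f[:-4]+'.npz',**d); return d
def load(f): return dict(np.load('pics/'+f+'.npz'))
def ray(d,u,v):
    K,T=d['camera_matrix'],d['T']; r=T[:3,:3]@np.linalg.inv(K)@[u,v,1.]; return T[:3,3],r/np.linalg.norm(r)
def plane(d,u,v,z):
    o,r=ray(d,u,v); return o+r*(z-o[2])/r[2]
def tri(d1,p1,d2,p2):
    o1,a=ray(d1,*p1);o2,b=ray(d2,*p2)
    s=np.linalg.lstsq(np.c_[a,-b],o2-o1,rcond=None)[0]; return (o1+a*s[0]+o2+b*s[1])/2, np.linalg.norm(o1+a*s[0]-o2-b*s[1])
def proj(d,P):
    T=d['T'];c=T[:3,:3].T@(np.array(P)-T[:3,3]);u=d['camera_matrix']@c;return u[:2]/u[2]
E
python3 - <<'E'
from h import *
np.set_printoptions(precision=3,suppress=True)
for n in('side','top'):
    d=snap(n,n+'0.png');print(d['camera_matrix'],d['T'])
print(manip.get_state())
E
```

```text
pics
rig.py
steer.py
[[403.297   0.    317.997]
 [  0.    403.297 196.24 ]
 [  0.      0.      1.   ]] [[-0.968 -0.157  0.196  0.392]
 [-0.251  0.634 -0.732  0.801]
 [-0.009 -0.757 -0.653  0.775]
 [ 0.     0.     0.     1.   ]]
[[430.463   0.    319.449]
 [  0.    430.463 199.498]
 [  0.      0.      1.   ]] [[-0.026 -0.993  0.119  0.487]
 [-1.     0.027  0.005 -0.012]
 [-0.008 -0.119 -0.993  1.075]
 [ 0.     0.     0.     1.   ]]
{'clock': 0.1, 'qpos': array([ 1.106,  0.277,  1.506, -0.   ,  1.361, -0.121]), 'qd': array([ 0.001, -0.003, -0.003,  0.001, -0.   , -0.   ]), 'effort': array([  0.002, -41.77 , -24.641,  -0.   ,   0.006,  -0.   ]), 'position': array([0.194, 0.541, 0.253]), 'ee_rot': array([-0.   ,  0.171,  0.985, -0.001]), 'contact_force': array([ 0.391,  0.017, -0.755]), 'moment': array([-0.019, -0.   , -0.037]), 'gripper_force': 0.0, 'width': 0.08538540307316582}
```

View pics/top0.png

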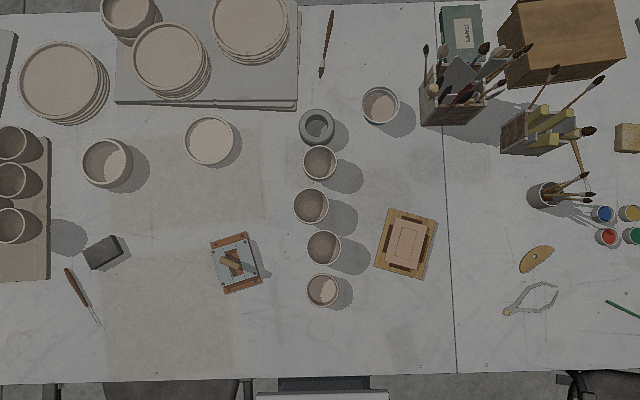

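View pics/side0.png

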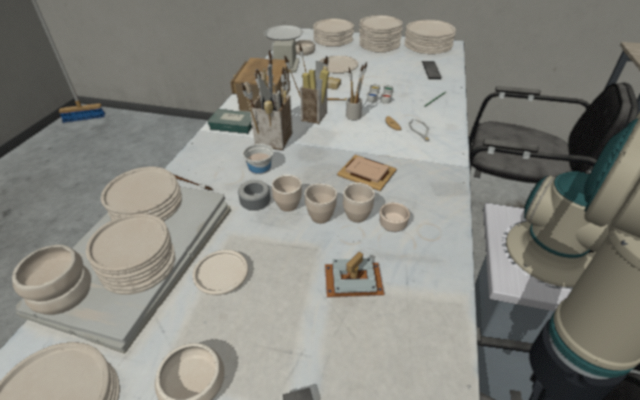

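Top view: the holder with the stamp is at about (236,263), the row of pots at columns 305–325 and the tile jig at about (405,243). Side view: holder at (353,275), jig at (367,170). Next I'll enlarge the crops.

```bash
python3 - <<'E'
from h import *
def crop(f,x,y,w,h,s):
    return cv2.resize(cv2.imread('pics/'+f)[y:y+h,x:x+w],None,fx=s,fy=s,interpolation=cv2.INTER_CUBIC)
a=crop('top0.png',200,223,75,75,5);b=crop('top0.png',367,203,75,75,5)
c=crop('side0.png',318,240,75,60,5);e=crop('side0.png',330,143,75,60,5)
cv2.imwrite('pics/c0.png',cv2.hconcat([a,b])[:375]);cv2.imwrite('pics/c1.png',cv2.hconcat([c,e]))
E
```

```text
(no output)
```

View pics/c0.png

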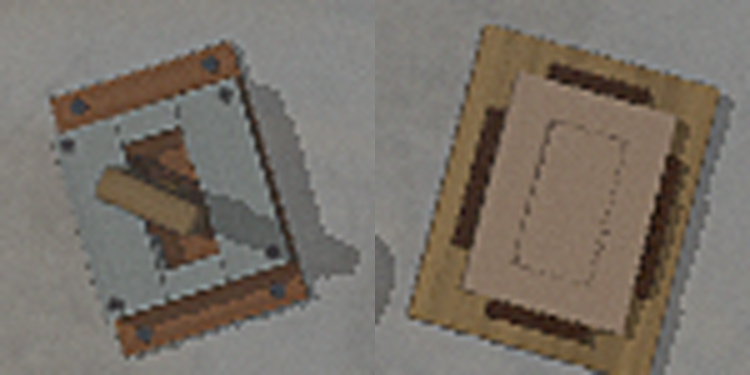

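View pics/c1.png

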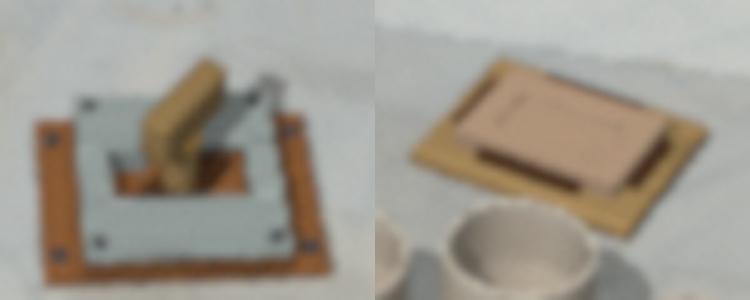

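The crops show the bar running (105,185)–(195,218) in the left top crop, about 60° off the slot's long direction. The slot corners are near (122,145), (182,128), (217,250) and (165,268). The panel corners are near (548,122), (628,143), (593,285) and (515,265), and the side view shows the same objects. Next come masks and rays.

```bash
cat > m.py <<'E'
from h import *
np.set_printoptions(precision=4,suppress=True)
t=load('top0');s=load('side0')
up=lambda p,ox,oy,bx=0:((p[0]-bx)/5+ox-.4,(p[1])/5+oy-.4)
T=lambda *p:[up(q,200,223) for q in p]; J=lambda *p:[up(q,367,203,375) for q in p]
S=lambda *p:[up(q,318,240) for q in p]; SJ=lambda *p:[up(q,330,143,375) for q in p]
def rep(n,pts,d,z):
    P=np.array([plane(d,*p,z) for p in pts]);c=P.mean(0)
    e=[np.linalg.norm(P[i]-P[(i+1)%4])*1e3 for i in range(4)]
    v=(P[3]-P[0]+P[2]-P[1]);print(n,c,'edges',np.round(e,1),'dir(0->3)',np.degrees(np.arctan2(v[1],v[0])))
rep('slot top',T((122,145),(182,128),(217,250),(165,268)),t,.023)
rep('block top',T((50,95),(235,40),(308,297),(127,357)),t,.02)
tile=J((522,72),(678,118),(625,333),(465,290));rep('tile',tile,t,.022)
rep('panel',J((548,122),(628,143),(593,285),(515,265)),t,.022)
rep('board',J((485,25),(720,90),(652,375),(410,318)),t,.012)
st=SJ((457,135),(520,68),(668,122),(615,190));rep('tile side',st,s,.022)
for i in range(4):
    P=[tri(t,tile[i],s,q) for q in st];k=np.argmin([p[1] for p in P]);print('tile corner',P[k])
# masks
im=t['img'];hsv=cv2.cvtColor(im,cv2.COLOR_RGB2HSV)
for n,u,v in(('bar',225,263),('bar',232,266),('tile',405,243),('jig',380,262),('cover',219,250),('slotfloor',239,272),('block',222,241)):print(n,im[v,u],hsv[v,u])
hs=cv2.cvtColor(s['img'],cv2.COLOR_RGB2HSV)
for n,u,v in(('bar',353,263),('bar',358,255),('cover',350,283),('block',327,285)):print(n,s['img'][v,u],hs[v,u])
E
python3 m.py
```

```text
slot top [0.4661 0.2045 0.023 ] edges [30.2 61.4 26.4 63.1] dir(0->3) -162.42600034401454
block top [0.4665 0.201  0.02  ] edges [ 94.  129.7  91.4 132.2] dir(0->3) -163.98318340511145
tile [ 0.5009 -0.2146  0.022 ] edges [ 78.9 107.6  79.5 109.9] dir(0->3) 162.91328893391972
panel [ 0.5004 -0.2139  0.022 ] edges [40.1 71.1 38.7 71.4] dir(0->3) 163.74376440323454
board [ 0.5019 -0.2138  0.012 ] edges [119.7 143.6 120.2 148.9] dir(0->3) 163.28921355257611
tile side [ 0.5024 -0.2092  0.022 ] edges [ 83.9 105.8  78.7 107.1] dir(0->3) 161.81431931255858
tile corner (array([ 0.5662, -0.1941,  0.0157]), np.float64(0.0013959272311684428))
tile corner (array([ 0.5407, -0.2685,  0.0201]), np.float64(0.000106495475150695))
tile corner (array([ 0.4392, -0.2376,  0.0169]), np.float64(0.0036600662356820702))
tile corner (array([ 0.4617, -0.161 ,  0.0173]), np.float64(0.0034179201864438097))
bar [113  94  66] [ 18 106 113]
bar [116 100  71] [ 19  99 116]
tile [134 114  99] [ 13  67 134]
jig [121 100  70] [ 18 107 121]
cover [115 120 118] [ 78  11 120]
slotfloor [108  81  62] [ 12 109 108]
block [108  78  62] [ 10 109 108]
bar [134 110  72] [ 18 118 134]
bar [146 118  78] [ 18 119 146]
cover [145 155 153] [ 84  16 155]
block [135  95  65] [ 13 132 135]
```

```bash
cat > b.py <<'E'
from h import *
np.set_printoptions(precision=4,suppress=True)
out=[]
for n,box,vmin in(('top0',(216,250,28,26),85),('side0',(343,248,24,34),100)):
    d=load(n);x,y,w,h=box
    im=cv2.resize(d['img'][y:y+h,x:x+w],None,fx=8,fy=8,interpolation=cv2.INTER_CUBIC)
    hv=cv2.cvtColor(im,cv2.COLOR_RGB2HSV)
    m=cv2.inRange(hv,(15,60,vmin),(25,255,255));m=cv2.morphologyEx(m,cv2.MORPH_OPEN,np.ones((9,9)))
    c=max(cv2.findContours(m,0,2)[0],key=cv2.contourArea);r=cv2.minAreaRect(c)
    q=cv2.boxPoints(r)
    f=lambda p:(p[0]/8+x-.44,p[1]/8+y-.44)
    print(n,cv2.contourArea(c)/64,np.array([f(p) for p in q]))
    if n=='top0':
        P=np.array([plane(d,*f(p),.078) for p in q]);print(P,P.mean(0))
        for i in range(2):
            v=P[i+1]-P[i];print(np.linalg.norm(v),np.degrees(np.arctan2(v[1],v[0])))
    v=im.copy();cv2.drawContours(v,[c],-1,(255,0,0),1);cv2.drawContours(v,[q.astype(int)],-1,(0,255,0),1);out.append(cv2.copyMakeBorder(v,0,272-v.shape[0],0,224-v.shape[1],0)[:,:,::-1])
cv2.imwrite('pics/bar.png',cv2.resize(cv2.hconcat(out),None,fx=1.7,fy=1.7))
E
python3 b.py
```

```text
top0 122.4453125 [[218.078  261.6704]
 [220.8819 255.5018]
 [239.774  264.0891]
 [236.9701 270.2578]]
[[0.4691 0.2295 0.078 ]
 [0.483  0.2231 0.078 ]
 [0.4623 0.1796 0.078 ]
 [0.4485 0.1861 0.078 ]] [0.4657 0.2046 0.078 ]
0.015312680825206938 -24.863831066524888
0.04812943523434093 -115.46534669887825
side0 166.5625 [[342.5572 275.2672]
 [351.018  249.1295]
 [363.0767 253.0329]
 [354.616  279.1706]]
```

View pics/bar.png

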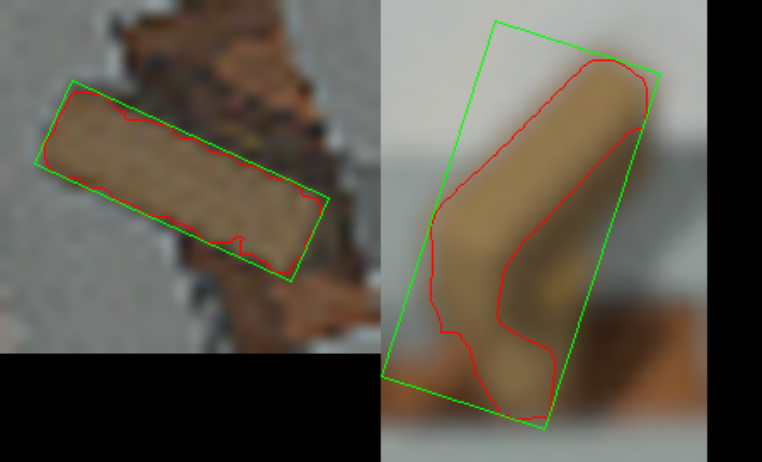

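The left crop shows the bar's top face fully outlined, with the box centre at about pixel (229,263). The right crop shows the same bar obliquely, its far end corners at about (590,60) and (648,80) and its near-left corner at about (437,205). Next I'll check height by triangulation and compute the approach.

```bash
python3 - <<'E'
from h import *
from scipy.spatial.transform import Rotation as R
np.set_printoptions(precision=4,suppress=True)
t=load('top0');s=load('side0')
f=lambda x,y:((x-381)/13.6+343-.44,y/13.6+248-.44)
for a,b in(((239.77,264.09),(590,60)),((236.97,270.26),(648,80)),((220.88,255.5),(437,205))):print(tri(t,a,s,f(*b)))
st=manip.get_state();q=st['ee_rot'];r=R.from_quat([q[1],q[2],q[3],q[0]]);print(r.as_matrix())
p=st['position'];print('delta tool to above bar z .16',r.inv().apply(np.array([.4657,.2046,.16])-p))
y=r.as_matrix()[:,1];print('y yaw',np.degrees(np.arctan2(y[1],y[0])))
E
```

```text
(array([0.4634, 0.1809, 0.0719]), np.float64(0.0025219672718342127))
(array([0.4512, 0.1867, 0.0765]), np.float64(0.0056247985650095126))
(array([0.4829, 0.2231, 0.0777]), np.float64(0.0002935029277125267))
[[-0.9415  0.3371 -0.0007]
 [ 0.3371  0.9415 -0.0015]
 [ 0.0002 -0.0016 -1.    ]]
delta tool to above bar z .16 [-0.3695 -0.2248  0.0928]
y yaw 70.29991751454864
```
Height ~0.076±; consistent with 0.078. Good.

The rows are not in the units I measure in: shifts go in units of 25 mm and turns go in units of 0.05 rad. I convert before sending: 0.12 rad is 2.4.

```bash
cat > to.py <<'E'
import sys
from h import *
from scipy.spatial.transform import Rotation as R
np.set_printoptions(precision=4,suppress=True)
x,y,z,yaw=map(float,sys.argv[1:5])
st=manip.get_state();q=st['ee_rot'];r=R.from_quat([q[1],q[2],q[3],q[0]])
v=r.as_matrix()[:,1];a=np.degrees(np.arctan2(v[1],v[0]));e=(a-yaw+90)%180-90
print(st['clock'],'pos',st['position'],'yaw',a,'tilt',r.as_matrix()[:,2],'q',st['qpos'],'F',st['contact_force'],'w',st['width'],st['gripper_force'])
print('tool delta',r.inv().apply(np.array([x,y,z])-st['position']),'turn',np.radians(e))
E
python3 steer.py '{"moves": [[0,0,0,2.4],[0,0,0,2.4],[0,0,0,2.4],[0,0,0,2.4],[0,0,0,2.4]]}' .045 20
python3 steer.py '{"moves": [[0,0,0,2.4],[0,0,0,2.4],[0,0,0,2.4],[0,0,0,2.4],[0,0,0,2.4]]}'
python3 steer.py '{"moves": [[0,0,0,2.4],[0,0,0,2.4],[0,0,0,2.4],[0,0,0,2.2],[0,0,0,0]]}'
python3 to.py .4657 .2046 .16 -25.5
```

```text
clock: 0.52
position: [0.1937, 0.5411, 0.2528]
ee_rot: [0.0, 0.457, 0.889, -0.001]
contact_force: [-0.2, 0.6, -0.3]
width: 0.0454
gripper_force: 0.0
clock: 0.93
position: [0.1937, 0.5411, 0.2528]
ee_rot: [0.0, 0.7, 0.715, -0.001]
contact_force: [0.9, -0.6, -0.0]
width: 0.0452
gripper_force: 0.0
clock: 1.35
position: [0.1937, 0.5411, 0.2528]
ee_rot: [0.0, 0.846, 0.534, -0.0]
contact_force: [0.6, -0.9, 0.1]
width: 0.0448
gripper_force: 0.0
1.35 pos [0.1937 0.5411 0.2528] yaw -25.480477249032756 tilt [-0.0005 -0.0009 -1.    ] q [ 1.106   0.2763  1.5056 -0.      1.3607  1.5507] F [ 0.5833 -0.873   0.0941] w 0.0447654707003787 0.0
tool delta [-0.1867  0.3903  0.093 ] turn 0.00034073628342525707
```

```bash

python3 steer.py '{"moves": [[-0.624,1.3,0,0],[-0.624,1.3,0,0],[-0.624,1.3,0,0],[-0.624,1.3,0,0],[-0.624,1.3,0,0]]}' >/dev/null
python3 steer.py '{"moves": [[-0.624,1.3,0,0],[-0.624,1.3,0,0],[-0.624,1.3,0,0],[-0.624,1.3,0.4,0],[-0.624,1.3,0.8,0]]}' >/dev/null
python3 steer.py '{"moves": [[-0.624,1.3,0.8,0],[-0.624,1.3,0.8,0],[0,0,0.8,0],[0,0,0,0],[0,0,0,0]]}' >/dev/null
python3 to.py .4657 .2046 .11 -25.5; python3 - <<'E'
from h import *
a=snap('top','top1.png')['img'][220:300,180:290];b=snap('side','side1.png')['img'][215:305,300:410]
f=lambda i:cv2.resize(i[:80,:,::-1],None,fx=3.6,fy=3.6,interpolation=cv2.INTER_CUBIC)
cv2.imwrite('pics/c2.png',cv2.hconcat([f(a),cv2.resize(b[:,:,::-1],(396,288))]))
E
```

```text
2.6 pos [0.465  0.2046 0.1624] yaw -25.347075569556164 tilt [-0.0036 -0.0004 -1.    ] q [0.2772 0.2484 1.7859 0.0007 1.1109 0.7192] F [0.0182 0.6544 0.3251] w 0.04539936985391011 0.0
tool delta [0.0004 0.0008 0.0524] turn 0.002669034817981925
```

View pics/c2.png

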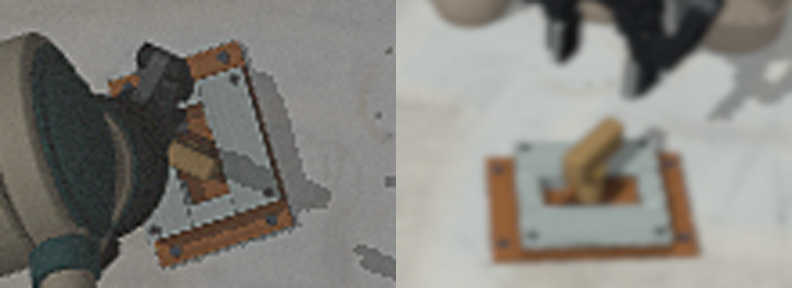

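The gripper stands above the stamp, with its fingers on both sides of the bar in the side view (tips near (560,55) and (635,95), bar near (600,150)). I'll descend and close.

```bash

python3 steer.py '{"moves": [[0,0.04,0.8,0],[0,0,0.8,0],[0,0,0.8,0],[0,0,0.8,0],[0,0,0.696,0]]}' >/dev/null
python3 steer.py '{"moves": [[0,0,0,0],[0,0,0,0]]}'
python3 to.py .4657 .2046 .065 -25.5
```

```text
clock: 3.28
position: [0.4667, 0.2057, 0.0666]
ee_rot: [-0.0, 0.845, 0.535, 0.0]
contact_force: [0.2, -0.6, 0.6]
width: 0.045
gripper_force: 0.0
3.2833 pos [0.4667 0.2057 0.0666] yaw -25.252144858445945 tilt [ 0.0004  0.0003 -1.    ] q [0.2785 0.3595 1.91   0.0003 0.8716 0.7191] F [ 0.184  -0.5528  0.6471] w 0.04495748128660685 0.0
tool delta [-0.0014 -0.0004  0.0016] turn 0.0043258882881148765
```

```bash

python3 steer.py '{"moves": [[-0.056,0,0.064,0],[0,0,0,0],[0,0,0,0],[0,0,0,0],[0,0,0,0]]}' 0 40 >/dev/null
python3 steer.py '{"moves": [[0,0,0,0],[0,0,0,0],[0,0,0,0],[0,0,0,0]]}'
python3 to.py .4657 .2046 .065 -25.5
```

```text
clock: 4.03
position: [0.467, 0.2038, 0.0657]
ee_rot: [0.0, 0.845, 0.534, 0.001]
contact_force: [-1.7, 0.7, 6.2]
width: 0.0154
gripper_force: 44.0
4.0333 pos [0.467  0.2038 0.0657] yaw -25.39287067458817 tilt [ 0.0022  0.0012 -1.    ] q [0.2745 0.3594 1.9136 0.0008 0.8662 0.7172] F [-1.6626  0.6857  6.2407] w 0.015436384794717425 44.004367562010884
tool delta [ 0.0001 -0.0015  0.0007] turn 0.0018697594538769173
```

```bash

python3 steer.py '{"moves": [[0,0,-0.048,0],[0,0,0,0]]}'
python3 steer.py '{"moves": [[0,0,0,1.8],[0,0,0,1.8],[0,0,0,1.8],[0,0,0,1.8],[0,0,0,0]]}'
python3 steer.py '{"moves": [[0,0,0,1.8],[0,0,0,1.8],[0,0,0,1.8],[0,0,0,1.8],[0,0,0,0]]}'
python3 steer.py '{"moves": [[0,0,0,1.2],[0,0,0,1],[0,0,0,0],[0,0,0,0]]}'
python3 to.py .4660 .2035 .065 -73.2; python3 -c "
from h import *
print(manip.get_state()['moment'])"
```

```text
clock: 4.2
position: [0.4664, 0.2033, 0.0658]
ee_rot: [0.0, 0.845, 0.535, 0.0]
contact_force: [-0.3, 0.5, -1.5]
width: 0.0153
gripper_force: 42.9
clock: 4.62
position: [0.4666, 0.2035, 0.0657]
ee_rot: [0.0, 0.927, 0.374, 0.0]
contact_force: [-0.5, 0.4, 1.3]
width: 0.0154
gripper_force: 43.3
clock: 5.03
position: [0.4667, 0.2034, 0.0657]
ee_rot: [0.0, 0.979, 0.203, 0.0]
contact_force: [0.8, 0.0, 1.7]
width: 0.0155
gripper_force: 43.4
clock: 5.37
position: [0.4667, 0.2034, 0.0657]
ee_rot: [-0.0, 0.989, 0.15, 0.0]
contact_force: [1.0, 0.2, 1.4]
width: 0.0154
gripper_force: 43.4
5.3667 pos [0.4667 0.2034 0.0657] yaw -72.72267998808553 tilt [ 0.001   0.0002 -1.    ] q [ 0.2744  0.3594  1.9134 -0.0001  0.8678  1.5437] F [1.0421 0.2434 1.3937] w 0.015368727276927412 43.364163015503436
tool delta [-0.0006 -0.0003  0.0007] turn 0.008330805793566095
[-0.00017151 -0.16828551 -0.00228297]
```

```bash

python3 steer.py '{"moves": [[0,0,-0.16,0.16],[0,0,-0.16,0],[0,0,-0.16,0],[0,0,0,0]]}'
python3 steer.py '{"moves": [[0,0,-0.2,0],[0,0,-0.2,0],[0,0,-0.2,0],[0,0,0,0]]}'
python3 steer.py '{"moves": [[0,0,-0.4,0],[0,0,-0.4,0],[0,0,-0.4,0],[0,0,0,0]]}'
python3 to.py .4660 .2035 .20 -73.2
```

```text
clock: 5.7
position: [0.4665, 0.2035, 0.0782]
ee_rot: [-0.0, 0.989, 0.145, 0.001]
contact_force: [-0.2, 0.0, -1.2]
width: 0.0155
gripper_force: 42.9
clock: 6.03
position: [0.467, 0.2037, 0.0937]
ee_rot: [-0.0, 0.99, 0.144, 0.001]
contact_force: [0.1, -0.1, -1.4]
width: 0.0155
gripper_force: 42.9
clock: 6.37
position: [0.468, 0.2039, 0.1251]
ee_rot: [-0.0, 0.99, 0.144, 0.003]
contact_force: [0.9, -0.8, -1.2]
width: 0.0153
gripper_force: 42.9
6.3667 pos [0.468  0.2039 0.1251] yaw -73.39148501990918 tilt [ 0.0049  0.0015 -1.    ] q [0.2745 0.2864 1.8394 0.0001 1.0106 1.5553] F [ 0.8539 -0.7803 -1.2011] w 0.015299776383947123 42.853432008996606
tool delta [-0.0016 -0.0002 -0.0749] turn -0.003342044065662088
```

```bash

python3 steer.py '{"moves": [[0,0,-0.8,0],[0,0,-1,0],[0,0,-1,2.2],[0,0,-0.6,2.2],[0,0,0,2.2]]}' >/dev/null
python3 steer.py '{"moves": [[0,0,0,2.2],[0,0,0,2.2],[0,0,0,0.6],[0,0,0,0]]}' 
python3 to.py .5007 -.2133 .21 -106.7
```

```text
clock: 7.12
position: [0.4661, 0.2034, 0.2077]
ee_rot: [-0.0, 0.989, -0.145, 0.0]
contact_force: [-1.0, -0.6, -1.6]
width: 0.0157
gripper_force: 42.9
7.1167 pos [0.4661 0.2034 0.2077] yaw -106.64909910731063 tilt [ 0.0002  0.0001 -1.    ] q [0.2745 0.2075 1.7177 0.0001 1.2161 2.1358] F [-0.9715 -0.6491 -1.5586] w 0.015692261187918215 42.877029525116086
tool delta [ 0.1525  0.3893 -0.0024] turn 0.0008883881696338165
```

```bash

python3 steer.py '{"moves": [[0.16,0.4,0,0],[0.436,1.112,0,0],[0.436,1.112,0,0],[0.436,1.112,0,0],[0.436,1.112,0,0]]}' >/dev/null
python3 steer.py '{"moves": [[0.436,1.112,0,0],[0.436,1.112,0,0],[0.436,1.112,0,0],[0.436,1.112,0,0],[0.436,1.112,0,0]]}' >/dev/null
python3 steer.py '{"moves": [[0.436,1.112,0,0],[0.436,1.112,0,0],[0.436,1.112,0,0],[0.436,1.112,0,0],[0.28,0.72,0,0]]}' >/dev/null
python3 steer.py '{"moves": [[0,0,0,0],[0,0,0,0]]}'
python3 to.py .5007 -.2133 .13 -106.7
```

```text
clock: 8.53
position: [0.5005, -0.2148, 0.2072]
ee_rot: [-0.0, 0.989, -0.145, -0.0]
contact_force: [-0.4, 0.5, -1.1]
width: 0.0152
gripper_force: 42.9
8.5333 pos [ 0.5005 -0.2148  0.2072] yaw -106.72961277250381 tilt [-0.0007  0.0005 -1.    ] q [-0.5332  0.2613  1.6443  0.0001  1.2368  1.3295] F [-0.3577  0.5006 -1.0698] w 0.015192548508509273 42.89715522900224
tool delta [-0.0002 -0.0015  0.0772] turn -0.0005168403808355373
```

Descend to TCP z 0.11 (underside about 28 mm above the tile) and look.

```bash

python3 steer.py '{"moves": [[0,-0.06,0.8,0],[0,0,0.8,0],[0,0,0.8,0],[0,0,0.8,0],[0,0,0.68,0]]}' >/dev/null
python3 steer.py '{"moves": [[0,0,0,0],[0,0,0,0],[0,0,0,0]]}' >/dev/null
python3 to.py .5007 -.2133 .0917 -106.7; python3 - <<'E'
from h import *
a=snap('top','top2.png')['img'][200:290,350:460];b=snap('side','side2.png')['img'][110:210,310:420]
f=lambda i,w:cv2.resize(i[:,:,::-1],(w*i.shape[1]//110,w*i.shape[0]//110),interpolation=cv2.INTER_CUBIC)
A=f(a,300);B=f(b,495);A=cv2.copyMakeBorder(A,0,B.shape[0]-A.shape[0],0,0,0);cv2.imwrite('pics/c3.png',cv2.hconcat([A,B]))
E
```

```text
9.2 pos [ 0.5021 -0.2118  0.1115] yaw -106.57386628219477 tilt [ 0.0013 -0.0005 -1.    ] q [-0.527   0.3487  1.7815  0.0003  1.0101  1.3329] F [-0.9257 -0.1212 -1.0483] w 0.015612934244481513 42.75752153014764
tool delta [-0.0009  0.0019  0.0198] turn 0.002201448673482686
```

View pics/c3.png

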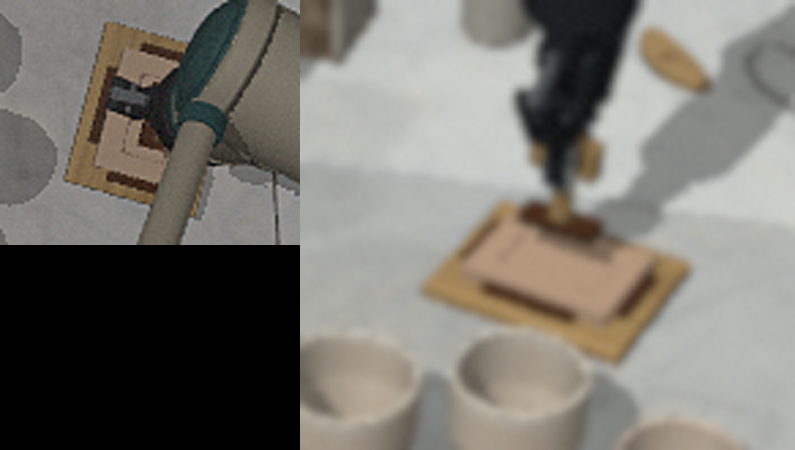

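The side view shows the stamp upright above the tile. Its dark plate spans about (518,205)–(605,242) in the crop, centred over the panel from left to right. I'll compare this numerically with the predicted plate corners.

```bash
python3 - <<'E'
from h import *
np.set_printoptions(precision=2,suppress=True)
s=load('side2');im=s['img']
a=np.radians(-16.6);ex=np.array([np.cos(a),np.sin(a),0]);ey=np.array([-ex[1],ex[0],0])
c0=np.array([.5021,-.2118,.1115-.0597])
for z in(0,.008):
  print('pred z',z,[proj(s,c0+i*.028*ex+j*.011*ey+[0,0,z]) for i,j in((1,1),(-1,1),(-1,-1),(1,-1))])
x,y,w,h=350,150,40,20
I=cv2.resize(im[y:y+h,x:x+w],None,fx=8,fy=8,interpolation=cv2.INTER_CUBIC);hv=cv2.cvtColor(I,cv2.COLOR_RGB2HSV)
m=cv2.inRange(hv,(0,60,0),(179,255,97));m=cv2.morphologyEx(m,cv2.MORPH_OPEN,np.ones((9,9)))
f=lambda p:(p[0]/8+x-.44,p[1]/8+y-.44)
for c in cv2.findContours(m,0,2)[0]:
  if cv2.contourArea(c)<300:continue
  q=cv2.approxPolyDP(cv2.convexHull(c),6,True)[:,0];print('mask',cv2.contourArea(c)/64,np.array([f(p) for p in q]).tolist())
cv2.imwrite('pics/c4.png',cv2.hconcat([cv2.resize(I[:,:,::-1],None,fx=2,fy=2),][0:1]))
E
```

```text
pred z 0 [array([358.56, 158.93]), array([375.19, 164.4 ]), array([378.25, 160.71]), array([361.76, 155.37])]
pred z 0.008 [array([358.7 , 156.79]), array([375.41, 162.24]), array([378.48, 158.57]), array([361.92, 153.24])]
mask 80.359375 [[359.06, 156.56], [362.31, 154.935], [374.935, 158.31], [376.185, 159.31], [376.31, 162.56], [372.435, 164.06], [364.31, 161.435], [359.56, 158.81]]
```

View pics/c4.png

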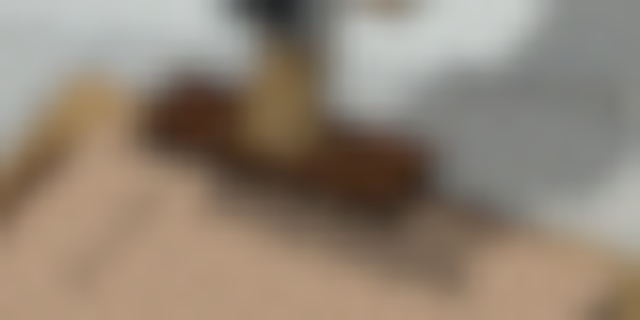

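The close crop shows the plate from about (145,140) to (435,205), within about 1 px of the prediction. That leaves the stamp about 1.4 mm too far in +x and possibly a few mm high. I'll lower it slowly and trim.

```bash

python3 steer.py '{"moves": [[-0.04,0.04,0.2,0],[0,0,0.2,0],[0,0,0.16,0],[0,0,0.12,0],[0,0,0,0]]}' >/dev/null
python3 steer.py '{"moves": [[0,0,0,0],[0,0,0,0],[0,0,0,0],[0,0,0,0]]}' >/dev/null
python3 to.py .5007 -.213 .0925 -106.7; python3 - <<'E'
from h import *
s=snap('side','side3.png')['img'];t=snap('top','top3.png')['img']
a=s[140:200,320:400];b=load('side0')['img'][140:200,320:400]
f=lambda i:cv2.resize(i[:,:,::-1],None,fx=10,fy=10,interpolation=cv2.INTER_CUBIC)
cv2.imwrite('pics/c5.png',f(a))
# pots: compare top image start vs now
t0=load('top0')['img'];d=cv2.absdiff(t0,t)[100:310,290:345].max(2);print('pot diff px',(d>40).sum())
E
```

```text
10.05 pos [ 0.5005 -0.2127  0.0936] yaw -106.63015277443549 tilt [ 0.0004 -0.0001 -1.    ] q [-0.53    0.3677  1.8051  0.0001  0.9684  1.331 ] F [-0.3338 -0.6526 -2.319 ] w 0.015333401320998507 42.80650563770905
tool delta [0.0003 0.0002 0.0011] turn 0.0012190640594839544
pot diff px 2
```

View pics/c5.png

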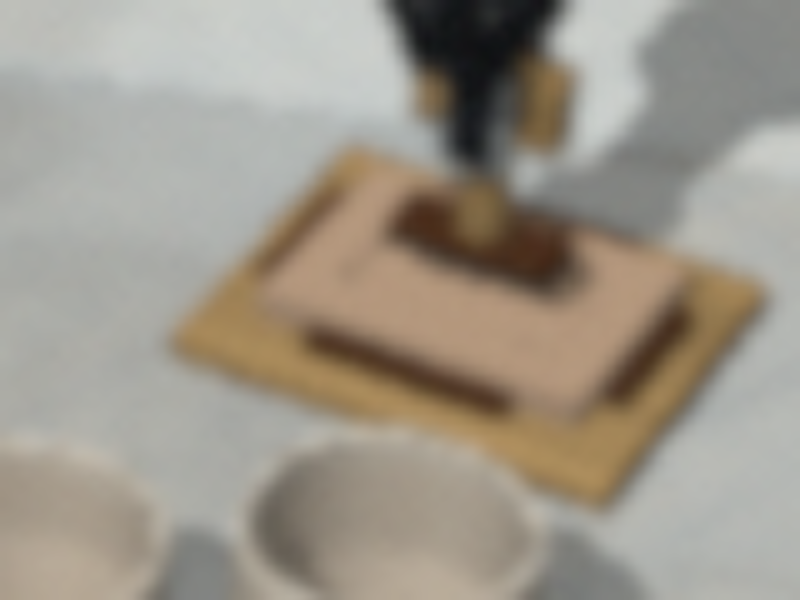

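The pots are undisturbed (diff of 2 px). The side view shows the plate over the upper-middle of the tile, at about (390–575, 190–290) in the crop. The corners I read by hand may include the tile's front face, so I'll overlay the predicted outlines to check the offset across the bar.

```bash
python3 - <<'E'
from h import *
np.set_printoptions(precision=1,suppress=True)
s0=load('side0');s3=load('side3')
a=np.radians(-16.65);ex=np.array([np.cos(a),np.sin(a),0]);ey=np.array([-ex[1],ex[0],0])
def rect(c,L,W): return [proj(s0,np.array(c)+i*L/2*ex+j*W/2*ey) for i,j in((1,1),(-1,1),(-1,-1),(1,-1))]
x,y,w,h,k=336,150,50,37,8
def show(d,rs):
    I=cv2.resize(d['img'][y:y+h,x:x+w,::-1],None,fx=k,fy=k,interpolation=cv2.INTER_CUBIC)
    for r,c in rs: cv2.polylines(I,[((np.array(r)-[x,y]+.5)*k-.5).astype(int)],True,c,1)
    return I
P=(.5007,-.2137,.022)
tile=rect(P,.11,.08);pan=rect(P,.072,.038)
c=np.array([.5005,-.2127,.0936-.0597]);pl=rect(c,.056,.022);pt=rect(c+[0,0,.008],.056,.022)
g,b,r=(0,255,0),(255,0,0),(0,0,255)
o=cv2.vconcat([cv2.hconcat([show(s0,[]),show(s0,[(tile,g),(pan,b)])]),cv2.hconcat([show(s3,[]),show(s3,[(pl,g),(pt,r),(pan,b)])])])
cv2.imwrite('pics/c6.png',o);print(o.shape)
E
```

```text
(592, 800, 3)
```

View pics/c6.png

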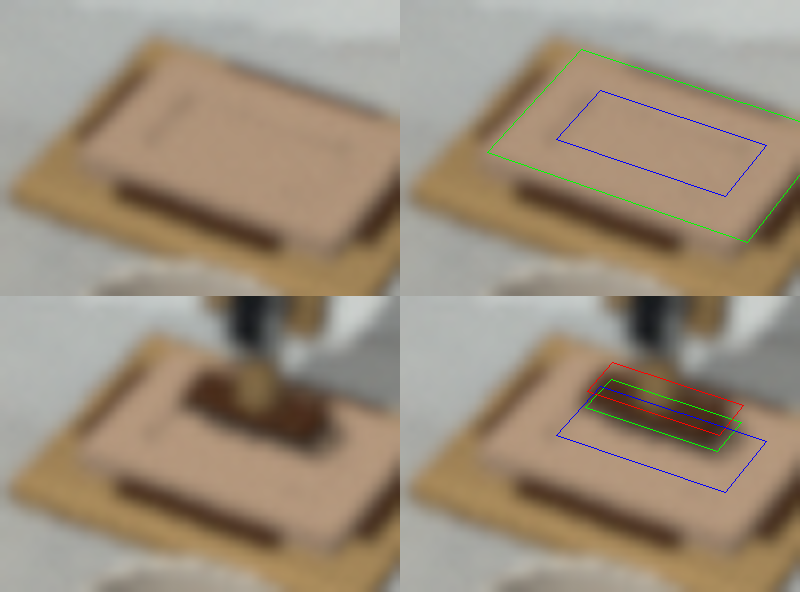

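The tile and panel outlines predicted from the top view match the side image within about 0.7 px. The plate outline predicted from the arm pose also matches, so the large offset came from the tile's front face. I'll make a last small trim, settle and check.

```bash

python3 steer.py '{"moves": [[0.028,0,0.048,0],[0,0,0,0],[0,0,0,0],[0,0,0,0],[0,0,0,0]]}' >/dev/null
python3 steer.py '{"moves": [[0,0,0,0],[0,0,0,0],[0,0,0,0],[0,0,0,0],[0,0,0,0]]}' >/dev/null
python3 to.py .5012 -.213 .0925 -106.7
```

```text
10.9833 pos [ 0.501  -0.2129  0.0923] yaw -106.62747314869115 tilt [ 0.      0.0001 -1.    ] q [-0.5297  0.3701  1.8053  0.0001  0.9662  1.3313] F [ 0.695  -0.5168 -1.5835] w 0.01578109333782626 42.80717239016667
tool delta [ 0.0002  0.0001 -0.0002] turn 0.0012658323514438059
```

```bash
python3 -c "
from rig import manip
print(manip.sign_off())"
```

```text
the job is handed in; nothing more can be done
None
```

The job is handed in with the stamp turned free, lifted over the pots without disturbing them, and held still and upright about 1 cm above the panel centre, bar along its long side; position rests on camera measurements good to about 2–3 mm, and the judge's verdict was not shown.

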